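# Raise the inspection camera mast and hold it at its top stop

### The arm

A 7-joint arm with a two-finger parallel gripper is mounted at the origin on the work surface. World frame = base frame: x ahead of the robot, y to its left, z up, the work surface at z = 0. Lengths are in mm, angles in rad, forces in N, time in s.
With the tool pointing down it reaches from about 400 to 850 mm from the base axis. Payload 4.4 kg.
Tool frame: the origin (TCP) lies at the very end of the fingers, on their centre line; the grasp point (between the pads) lies 19 mm behind it; z points along the fingers, y is the direction in which the jaws open and shut (so a half turn about z gives the same grasp; the last joint's range is limited). The gripper opens to 94 mm and grips with 3 to 60 N. Pads are 16 mm wide; open, the fingers measure 119 mm over their backs; the gripper's body (75 mm by 177 mm) begins 78 mm behind the grasp point.
Start: joints at [-1.37, 0.628, 0.038, 1.517, -0.027, 0.996, -0.02], TCP at [171.344, 627.024, 205.478] pointing down, gripper open.
Joint ranges: [-3.06, 3.06], [-0.37, 2.12], [-1.25, 1.32], [0.18, 2.47], [-1.1, 4.24], [0.23, 1.98], [-2.94, 2.94]. Speed limits (rad/s): [2.57, 2.57, 3.14, 3.14, 3.14, 3.14, 3.14].

### API

Orientations are given as [roll, pitch, yaw] about the fixed x, y, z axes, in that order (R = Rz(yaw) Ry(pitch) Rx(roll)).
In Python, from cell import status, viewer, bot gives the robot as it stands. The module is installed in compiled form; this text tells all that it offers.
- The arm moves only by the tool servo_tool, never from a script. Its argument "plan" is one flat list of numbers, 7 for each row, row after row: the turn, a rotation vector about the tool's x, y, z in units of 6 degrees (1.0 is 6 degrees), then the shift along the tool's x, y, z in units of 40 mm (1.0 is 40 mm), then the finger opening in mm, from 0 to 94. A call has 1 to 8 rows; each row is the pose to reach, as a shift and turn from the pose commanded when the call began, along the tool's axes at that moment; what a row does not reach only later rows make up. A row lasts 1/10 s, in which the tool goes at most 50 mm and 8.59 degrees, less where a joint would pass 70% of its speed; a pose out of reach is approached as far as the arm can. A call with a gripper value outside its range is refused whole. The fingers move at their own pace and stop on an object; the grip force is fixed at half the most. Time passes only in rows, so rows that repeat a pose let the fingers close. It gives the time, the measured TCP pose, the force and the opening at its end, in the units of the state.
- status.state(): the state, without advancing time (a new reading comes with each control period).
- viewer.snapshot(name): name is "scene" or "top"; returns the picture (420x560x3 uint8, blue, green, red); there is no depth.
- viewer.calibration(name): a dict with "fx", "fy", "cx", "cy" (pixels), "dist_coeffs" ([k1, k2, p1, p2, k3] as OpenCV has them; the pictures are not rectified), "origin" and "orientation" of the camera in the world. Camera axes: x right, y up, looking along -z (the intrinsics and any distortion apply to the point x, -y, -z); pixel columns grow to the right and rows downward; lengths in mm; the calibration is good to about 2 mm. A picture is of the moment at which its call begins. calibration takes no time and is no camera call.
- bot.finish_job(): hands the job in, once; it reports no verdict.
The state is a dict: "time": time; "q": joint angles; "qvel": joint speeds; "tau": joint torques, N m; "tool_pos": TCP position; "orientation": TCP orientation; "contact_force": force on the tool from outside, world axes, zero at the start; "moment": the same for the moment, N m; "width": finger opening in mm.
Only numpy, scipy, OpenCV 4.12 (cv2) and the standard library are available. Lean on these libraries where they do the work, as an engineer would, in place of code of your own. Each camera call takes 0.05 s, during which the arm holds its last target. There are 200 camera calls.

### The job

Get the camera ready to look into the inspection bay: first slide the amber glare shield all the way down while the camera mast is still down, then squeeze the orange button into the mast's bar grip and, keeping it squeezed, pull the grip straight up past the first stop to the second stop (both tubes fully out). Finish while still holding the grip up there with the button squeezed in, since the mast does not lock at the second stop; leave the lamp covers, the screwdriver and the green bowl where they are.

Things in the scene. Friction and masses are not known exactly. Their poses are not given: they have to be found in the camera images.
- shield_grip (a point): Centre of the black handle bar (100 mm long, 16 thick, 20 tall) on the top edge of the amber-brown glare shield, 6 mm thick, which slides vertically between two aluminium posts. Own x runs along the bar, y points into the bay, z up. Pinch it from above across its thickness (own y). Its centre is 245 mm above the table when raised, 155 mm when fully down.
- shield (a joint): How far the glare shield has been slid down, m: 0 fully raised, 0.09 fully down on its stop. Starts near the top. It stays where it is left and needs about 3 N to push down.
- bay: Inspection bay fixed to the table: low blue tub 260 x 200 mm, walls 100 mm high, white floor. The shield and its posts (235 mm tall, inner faces 220 mm apart) stand on its open side, 100 mm from the centre towards own -y. Origin: centre of its underside on the table; z up.
- mast: Fixed foot of the telescopic camera mast: dark steel plate 130 x 130 x 12 mm with a black outer tube 36 mm in diameter (42 mm at its grey collar), top 110 mm above the table. Origin: on the mast's vertical axis at table height. Its x, y, z axes are parallel to the handle's.
- handle: Black bar grip on top of the mast: 100 mm long (own y), 24 thick (own x), 26 tall (z, up). Origin: centre of the bar, on the mast's axis; 150 mm above the table when down, 210 at the first stop (upper tube out), 270 at the second (middle tube out too). It moves only straight up and down, never turns. Unlocked, it takes about 3.5 N to lift to the first stop, 6 N beyond, and sinks if let go.
- button (a joint): Orange button, 24 mm wide, 20 tall, in the middle of the bar grip's own +x face, level with its centre. Out, it stands 8 mm proud (bar and button 32 mm thick); fully in, 1 mm. Value: m pressed in, 0 to 0.007; a spring, about 6 N fully in. Out, it locks the mast when down; in by 0.006, it unlocks. A pinch from above at the bar's middle, across its thickness (own x), squeezes it in.
- cover_bay: White lamp cover lying in the bay, 100 mm in diameter, 26 mm tall; origin at the centre of its underside. Leave alone.
- cover_spare: White lamp cover lying on the table, 90 mm in diameter, 26 mm tall; origin at the centre of its underside. Leave alone.
- screwdriver: Screwdriver with a red handle lying on the table, 180 mm long, 26 mm thick; origin under its middle. Leave alone.
- parts_cup: Small green bowl on the table, 70 mm in diameter, 50 mm tall; origin at the centre of its underside. Leave alone.
- camera (a point): Centre of the grey camera, 40 x 42 x 34 mm (own x, y, z), fixed to the bar grip and level with it, 86 mm out along the handle's own +y; its lens looks along own +y.
Things that resemble listed ones, but are neither listed nor needed, are in the scene too. Several things have the shape of the mast; the one meant has the colours described above.

How it is judged (in metres and radians):
On the way, in this order (a step that is already met when the one before it is completed fails the run):
1. the glare shield is fully down (within 8 mm of its stop) while the mast is still down (value of joint shield above 0.082 m and z of handle in the frame of mast below 0.158 m), for 0.1 s.
2. the fingers squeeze the button in (more than 5 mm) with the mast still below its first stop (value of joint button above 0.005 m and contact force between the fingers and handle above 2 N and z of handle in the frame of mast below 0.2 m), for 0.05 s.
3. the mast is at its second stop (within 7 mm), button squeezed in by the fingers (z of handle in the frame of mast above 0.263 m and value of joint button above 0.005 m and contact force between the fingers and handle above 2 N), for 0.3 s.
At the end, for the whole second after the job is handed in: The shield is within 8 mm of its lower stop; the mast's grip is held still within 7 mm of its second stop (more than 263 mm above the table), carried only by the fingers, which hold it with more than 2 N and keep the button more than 5 mm in (all of step 3 and value of joint shield above 0.082 m and linear speed of handle below 0.02 m/s); the arm keeps its last pose, push and grip.
It fails at once if a lamp cover, the screwdriver or the bowl is moved by more than 25 mm (distance of any of cover_bay, cover_spare, screwdriver, parts_cup from where it was at the start of the episode above 0.025 m).
It also fails if it takes over 48 s, if anything falls off the work surface, if the arm or the gripper's body presses on something with over 40 N, if the wrist force passes 120 N, or if a joint passes its speed limit or range.

## Working session

There is one attempt and no reset: what is moved stays moved. The work goes in short steps, Python scripts to look and compute and a tool call to move; the robot and the scene stay as the last step left them, time stands still between calls to the robot, and variables do not carry over. Pictures are saved under pics/ and viewed, about 8 in all and at most 12, crops included, and the job is handed in when it is done.

Besides the shell and the picture viewer there is one more tool, called after ">>>" in YAML: its name, and indented under it one key for each argument. servo_tool: Moves the arm, as the interface text tells. Its arguments: {"type":"object","properties":{"plan":{"type":"array"}},"required":["plan"]}

```bash
mkdir -p pics
cat > h.py <<'E'
import numpy as np, cv2
from cell import status, viewer, bot
from scipy.spatial.transform import Rotation as R
def cal(n):
    c=viewer.calibration(n)
    K=np.array([[c["fx"],0,c["cx"]],[0,c["fy"],c["cy"]],[0,0,1.]])
    o=np.array(c["orientation"],float)
    Rm=o if o.shape==(3,3) else R.from_euler('xyz',o).as_matrix()
    return K,np.array(c["dist_coeffs"],float),np.array(c["origin"],float),Rm
def ray(n,u,v):
    K,d,o,Rm=cal(n)
    p=cv2.undistortPoints(np.array([[[u,v]]],float),K,d)[0,0]
    return o,Rm@np.array([p[0],-p[1],-1])
def atz(n,u,v,z):
    o,r=ray(n,u,v); return o+r*(z-o[2])/r[2]
def proj(n,P):
    K,d,o,Rm=cal(n)
    c=(np.atleast_2d(P)-o)@Rm*[1,-1,-1]
    return cv2.projectPoints(c,np.zeros(3),np.zeros(3),K,d)[0][:,0]
def tri(a,b):
    (o1,r1),(o2,r2)=ray(*a),ray(*b)
    A=np.c_[r1,-r2]; s=np.linalg.lstsq(A,o2-o1,rcond=None)[0]
    p,q=o1+s[0]*r1,o2+s[1]*r2
    return (p+q)/2,np.linalg.norm(p-q)
E
python3 - <<'E'
from h import *
a=viewer.snapshot("scene");b=viewer.snapshot("top")
cv2.imwrite("pics/s0.png",a);cv2.imwrite("pics/t0.png",b)
for n in("scene","top"): print(viewer.calibration(n))
print(status.state())
E
```

```text
{'fx': 383.75102515362045, 'fy': 383.75102515362045, 'cx': 278.86563648273943, 'cy': 207.22009559976968, 'dist_coeffs': array([-0.09414332,  0.        ,  0.        ,  0.        ,  0.        ]), 'origin': array([ 967.43232691,  482.82461393, 1024.76046511]), 'orientation': array([0.7332725 , 0.01201623, 2.49818275])}
{'fx': 478.2292074082751, 'fy': 478.2292074082751, 'cx': 279.3364666126222, 'cy': 212.75532091223755, 'dist_coeffs': array([0.05379759, 0.        , 0.        , 0.        , 0.        ]), 'origin': array([ 323.71467968, -131.24778962, 1383.88391789]), 'orientation': array([ 0.1579729 , -0.00556383, -1.54752013])}
{'time': 0.1, 'q': array([-1.36983814,  0.62926921,  0.03843283,  1.51825003, -0.02697025,
        0.9962819 , -0.01999398]), 'qvel': array([-0.00278385, -0.0030149 , -0.0003223 , -0.00305011,  0.00052824,
        0.0027301 , -0.00055575]), 'tau': array([ 3.05088419e-03, -5.50802350e+01,  1.14732195e+00, -1.87120306e+01,
       -5.21785452e-02,  1.91809516e-02,  6.38747269e-05]), 'tool_pos': array([171.16092672, 626.44881693, 204.64151049]), 'orientation': array([-3.13990221e+00,  3.52420008e-05,  2.87486676e+00]), 'contact_force': array([-0.01140361, -0.27182519, -0.55373239]), 'moment': array([-0.00537311,  0.01664885,  0.0177238 ]), 'width': 93.94475626360826}
```

View pics/s0.png

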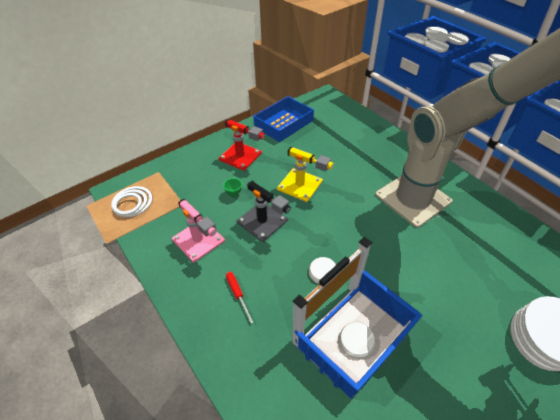

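View pics/t0.png

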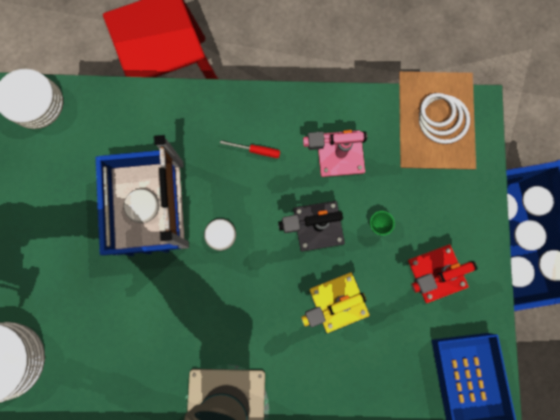

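Both pictures show four things shaped like the mast. Scene/top pixels: dark (262,205)/(320,220), pink (195,225)/(340,145), yellow (300,170)/(340,302), red (238,142)/(440,272). The dark one with the black bar matches the description. The shield bar is at about scene (334,270) and top (166,187). I'll check the choice in one close crop.

Run:
```python
from h import *
a=cv2.imread("pics/s0.png");b=cv2.imread("pics/t0.png")
def c(i,x,y,w,h): return cv2.resize(i[y:y+h,x:x+w],(400,300),interpolation=cv2.INTER_CUBIC)
m=np.vstack([np.hstack([c(a,225,165,80,60*1+20),c(b,270,185,80,80)]),np.hstack([c(a,285,235,100,120),c(b,130,125,70,130)])])
cv2.imwrite("pics/c0.png",m)
```

```text
(no output)
```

View pics/c0.png

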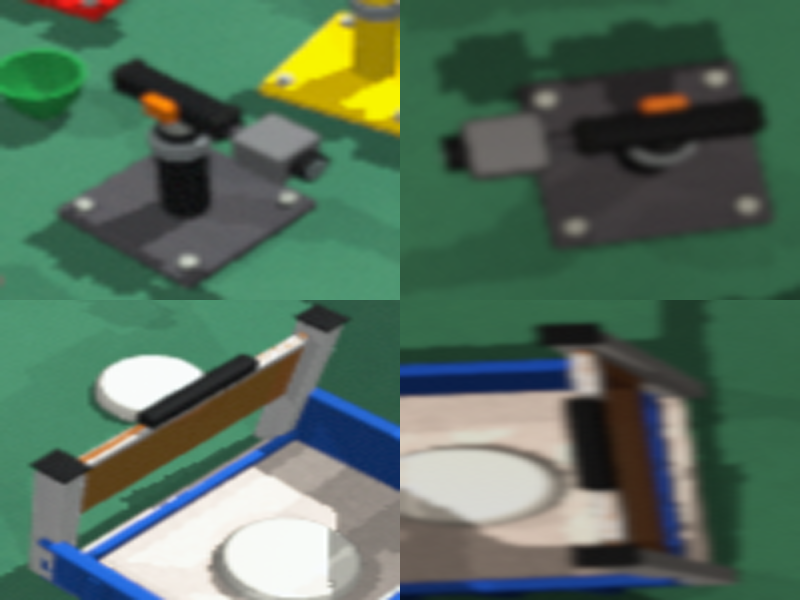

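The dark-plate mast has a black bar, a grey collar and an orange button (crop 155,105 and 665,103), and the camera is at the bar's left end in the top view. The shield bar is at crop (200,390) and (593,444), with the post caps at either end.

Run:
```python
from h import *
np.set_printoptions(precision=1,suppress=True)
print("bar tri",tri(("scene",335,270.5),("top",163.8,187.4)))
s=[(321.2,282.2),(348.7,259.8)];t=[(164,169),(164,206)]
p=[(300,301.8),(365,242.2)];q=[(159.8,139.3),(165.9,235.5)]
for a,b in zip(p,q):print("post",tri(("scene",*a),("top",*b)), atz("scene",*a,240),atz("top",*b,240))
for a in s:print("end s",atz("scene",*a,250))
B=[(545,100),(715,78),(748,206),(575,227)]
P=np.array([atz("top",270+(x-400)/5,185+y/3.75,14) for x,y in B]);print(P,P.mean(0))
Q=np.array([atz("scene",225+x/5,165+y/3.75,14) for x,y in [(85,203),(288,197),(190,261)]]);print(Q,(Q[0]+Q[1])/2)
L=[atz("top",270+(x-400)/5,185+y/3.75,160) for x,y in [(578,134),(760,115)]];print("bar",L)
for x,y in [(664,103)]:print("btn",atz("top",270+(x-400)/5,185+y/3.75,155))
for x,y in [(506,145)]:print("cam",atz("top",270+(x-400)/5,185+y/3.75,165))
print("btn s",atz("scene",225+160/5,165+106/3.75,152), "barends s",[atz("scene",225+x/5,165+y/3.75,160) for x,y in [(125,75),(232,118)]])
st=status.state();print(R.from_euler('xyz',st["orientation"]).as_matrix())
```

```text
bar tri (array([562.7, 152.3, 230.5]), np.float64(2.7878926179376826))
post (array([683.9, 168. , 233.7]), np.float64(1.4687454573987497)) [685.6 171.  240. ] [682.4 165.8 240. ]
post (array([444.8, 138.3, 234. ]), np.float64(0.48683124809607425)) [448.6 141.1 240. ] [444.4 136.8 240. ]
end s [618.6 165.6 250. ]
end s [524.7 159.  250. ]
[[ 546.6 -190.8   14. ]
 [ 566.3 -289.3   14. ]
 [ 467.2 -308.8   14. ]
 [ 448.6 -209.6   14. ]] [ 507.2 -249.6   14. ]
[[ 565.3 -286.2   14. ]
 [ 449.4 -206.7   14. ]
 [ 546.6 -186.9   14. ]] [ 507.3 -246.4   14. ]
bar [array([ 499.6, -201.9,  160. ]), array([ 515.1, -295.9,  160. ])]
btn [ 523.1 -246.6  155. ]
cam [ 490.3 -164.7  165. ]
btn s [ 523.4 -242.3  152. ] barends s [array([ 524.3, -279.8,  160. ]), array([ 499.8, -196.9,  160. ])]
[[-1.   0.3 -0. ]
 [ 0.3  1.  -0. ]
 [-0.  -0.  -1. ]]
```

```bash
cat >> h.py <<'E'
def go(P,jaw=11.):
    """units to reach TCP P, tool down, jaw (tool y) at jaw deg in world"""
    st=status.state(); M=R.from_euler('xyz',st["orientation"]).as_matrix()
    a=np.radians(jaw); y=np.array([np.cos(a),np.sin(a),0]); z=np.array([0,0,-1.]); T=np.c_[np.cross(y,z),y,z]
    if T[:,1]@M[:,1]<0: T=T@np.diag([-1,-1,1])
    rv=np.degrees(R.from_matrix(M.T@T).as_rotvec())/6
    print(P,"turn",rv.round(2),"shift",(M.T@(np.array(P)-st["tool_pos"])/40).round(2))
E
python3 - <<'E'
from h import *
st=status.state();go([*st["tool_pos"][:2],285]);go([564,153,285]);go([564,153,262])
print(atz("top",10,360,50),atz("scene",545,335,50))
E
```

```text
[np.float64(171.1609267212152), np.float64(626.4488169315848), 285] turn [-1.000e-02  1.000e-02  1.062e+01] shift [-0.   -0.   -2.01]
[564, 153, 285] turn [-1.000e-02  1.000e-02  1.062e+01] shift [-12.59  -8.83  -1.99]
[564, 153, 262] turn [-1.000e-02  1.000e-02  1.062e+01] shift [-12.59  -8.83  -1.42]
[127.00360864 565.60691998  50.        ] [153.92498797 594.16157013  50.        ]
```

>>> servo_tool:
  plan: [0,0,0,0,0,-1,0,0,0,0,0,0,-2,0,0,0,10.6,-12.6,-8.8,-2,0,0,0,10.6,-12.6,-8.8,-2,0,0,0,10.6,-12.6,-8.8,-2,0,0,0,10.6,-12.6,-8.8,-2,0,0,0,10.6,-12.6,-8.8,-2,0,0,0,10.6,-12.6,-8.8,-2,0]

```text
time: 0.9
tool_pos: [364.1, 394.6, 285.4]
orientation: [-3.141, -0.0, 1.969]
contact_force: [0.1, 0.9, -0.6]
width: 33.6
```

Run:
```python
from h import *
go([564,153,285]);print(status.state()["q"].round(2))
```

```text
[564, 153, 285] turn [-0.   -0.    1.97] shift [-7.51  2.27  0.01]
[-1.1   0.39  0.32  1.73 -0.14  1.04 -0.34]
```

>>> servo_tool:
  plan: [0,0,1.9,-7.5,2.3,0,0,0,0,1.9,-7.5,2.3,0,0,0,0,1.9,-7.5,2.3,0,0,0,0,1.9,-7.5,2.3,0,0,0,0,1.9,-7.5,2.3,0,0,0,0,1.9,-7.5,2.3,0,0,0,0,1.9,-7.5,2.3,0,0,0,0,1.9,-7.5,2.3,0,0]

```text
time: 1.7
tool_pos: [566.8, 154.0, 285.0]
orientation: [-3.141, 0.001, 1.771]
contact_force: [-0.3, 0.2, -0.6]
width: 0.7
```

Run:
```python
from h import *
for z in(285,250,165):go([564,153,z])
print(status.state()["q"].round(2))
a=viewer.snapshot("scene");b=viewer.snapshot("top")
def c(i,x,y,w,h): return cv2.resize(i[y:y+h,x:x+w],(400,400),interpolation=cv2.INTER_CUBIC)
cv2.imwrite("pics/c1.png",np.hstack([c(a,270,200,120,120),c(b,110,130,120,120)]))
```

```text
[564, 153, 285] turn [-0.01  0.01  0.08] shift [-0.01 -0.07 -0.  ]
[564, 153, 250] turn [-0.01  0.01  0.08] shift [-0.01 -0.07  0.87]
[564, 153, 165] turn [-0.01  0.01  0.08] shift [-0.01 -0.07  3.  ]
[-0.57  0.48  0.41  1.6  -0.21  1.1   0.09]
```

View pics/c1.png

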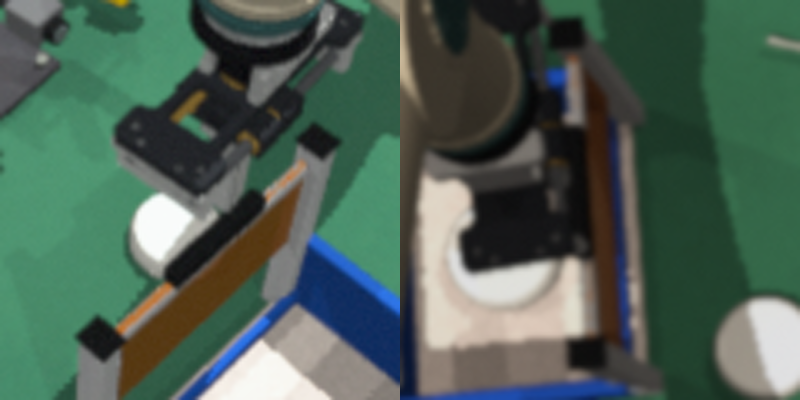

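The crop shows the closed fingers above the bar (scene crop 225,200, bar at 215,238) with the posts on either side. The posts' midpoint and the bar measurement agree to about 2 mm, so I'll lower onto the bar.

>>> servo_tool:
  plan: [0,0,0,0,-0.05,0.4,0,0,0,0,0,-0.05,0.7,0,0,0,0,0,-0.05,0.9,0,0,0,0,0,-0.05,1.1,0,0,0,0,0,-0.05,1.3,0,0,0,0,0,-0.05,1.5,0,0,0,0,0,-0.05,1.6,0,0,0,0,0,-0.05,1.6,0]

```text
time: 2.6
tool_pos: [564.0, 156.0, 220.8]
orientation: [-3.141, 0.001, 1.776]
contact_force: [-0.1, 0.0, 0.3]
width: 0.6
```

Run:
```python
from h import *
print(status.state()["contact_force"],proj("scene",[status.state()["tool_pos"]]),proj("top",[status.state()["tool_pos"]]))
a=viewer.snapshot("scene");b=viewer.snapshot("top")
def c(i,x,y,w,h): return cv2.resize(i[y:y+h,x:x+w],(400,400),interpolation=cv2.INTER_CUBIC)
cv2.imwrite("pics/c2.png",np.hstack([c(a,285,220,100,100),c(b,130,140,80,80)]))
```

```text
[-0.09671936  0.01591231  0.34808188] [[334.6665248  273.87638808]] [[162.79577787 188.03612306]]
```

View pics/c2.png

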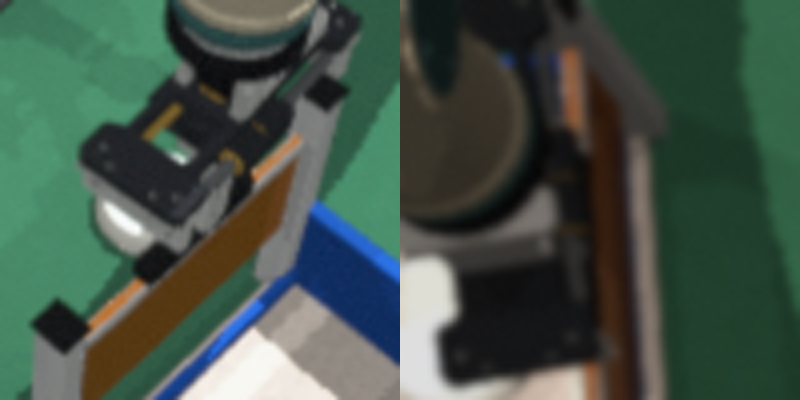

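The bar's near end has dropped about 3 px (crop 150,262) and the fingers appear to be on the bar. I'll push further and read the force while moving.

>>> servo_tool:
  plan: [0,0,0,0,0,0.2,0,0,0,0,0,0,0.4,0,0,0,0,0,0,0.6,0]

```text
time: 3.0
tool_pos: [565.0, 155.7, 197.3]
orientation: [3.139, 0.001, 1.775]
contact_force: [2.0, -0.2, 3.7]
width: 0.6
```

Run:
```python
from h import *
st=status.state();print(st["contact_force"],st["tool_pos"],st["moment"])
a=viewer.snapshot("scene")
z=cv2.imread("pics/s0.png")
def c(i,x,y,w,h): return cv2.resize(i[y:y+h,x:x+w],(400,400),interpolation=cv2.INTER_CUBIC)
cv2.imwrite("pics/c3.png",np.hstack([c(z,285,220,100,100),c(a,285,220,100,100)]))
```

```text
[ 2.04252443 -0.23364582  3.71471368] [565.00892565 155.70337575 197.26638838] [-0.38934384 -0.35123352 -0.02138121]
```

View pics/c3.png

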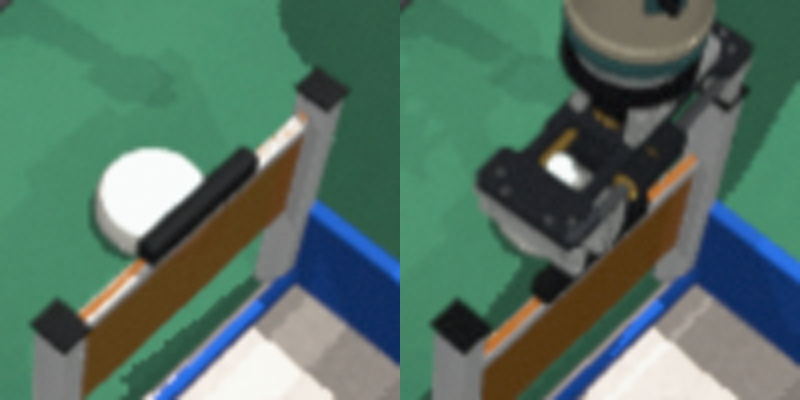

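The shield is following: its top edge has dropped relative to the posts and the force is 3.7 N while sliding. I'll push on to the stop, where the bar top should be at about 165.

>>> servo_tool:
  plan: [0,0,0,0,0,0.2,0,0,0,0,0,0,0.4,0,0,0,0,0,0,0.6,0,0,0,0,0,0,0.75,0,0,0,0,0,0,0.85,0,0,0,0,0,0,0.9,0,0,0,0,0,0,0.9,0]

```text
time: 3.75
tool_pos: [564.0, 156.1, 165.0]
orientation: [3.14, -0.001, 1.775]
contact_force: [-7.5, -3.1, 28.5]
width: 0.2
```

The shield is on its stop: the TCP is at z = 165.0, which matches bar-top 165, with 28 N of reaction. Next I back off upwards.

>>> servo_tool:
  plan: [0,0,0,0,0,-0.4,0,0,0,0,0,0,-1.5,0,0,0,0,0,0,-2.5,0,0,0,0,0,0,-2.5,40]

```text
time: 4.15
tool_pos: [566.5, 157.7, 266.0]
orientation: [3.133, -0.002, 1.776]
contact_force: [0.0, 0.2, -0.6]
width: 4.9
```

Run:
```python
from h import *
go([507.3,-248.3,260]);go([507.3,-248.3,131])
```

```text
[507.3, -248.3, 260] turn [ 0.08 -0.02  0.13] shift [-9.64 -3.52  0.1 ]
[507.3, -248.3, 131] turn [ 0.08 -0.02  0.13] shift [-9.64 -3.55  3.33]
```

>>> servo_tool:
  plan: [0,0,0.1,-9.6,-3.5,0,94,0,0,0.1,-9.6,-3.5,0,94,0,0,0.1,-9.6,-3.5,0,94,0,0,0.1,-9.6,-3.5,0,94,0,0,0.1,-9.6,-3.5,0,94,0,0,0.1,-9.6,-3.5,0,94,0,0,0.1,-9.6,-3.5,0,94,0,0,0.1,-9.6,-3.5,0,94]

```text
time: 4.95
tool_pos: [505.3, -239.8, 260.0]
orientation: [-3.14, -0.003, 1.766]
contact_force: [1.0, -0.1, 0.4]
width: 69.1
```

>>> servo_tool:
  plan: [0,0,0,0,0,0,94,0,0,0,0,0,0,94,0,0,0,0,0,0,94]

```text
time: 5.25
tool_pos: [506.4, -237.1, 260.4]
orientation: [-3.141, -0.003, 1.767]
contact_force: [0.4, 0.6, -1.2]
width: 92.1
```

Run:
```python
from h import *
go([507.3,-248.3,260]);go([507.3,-248.3,131])
print(status.state()["q"].round(2))
a=viewer.snapshot("scene");b=viewer.snapshot("top")
def c(i,x,y,w,h): return cv2.resize(i[y:y+h,x:x+w],(400,400),interpolation=cv2.INTER_CUBIC)
cv2.imwrite("pics/c4.png",np.hstack([c(a,210,140,120,120),c(a,285,220,100,100)]))
```

```text
[507.3, -248.3, 260] turn [-0.01 -0.03  0.05] shift [-0.28 -0.03  0.01]
[507.3, -248.3, 131] turn [-0.01 -0.03  0.05] shift [-0.29 -0.03  3.23]
[ 0.09  0.47  0.44  1.71 -0.23  1.02  0.82]
```

View pics/c4.png

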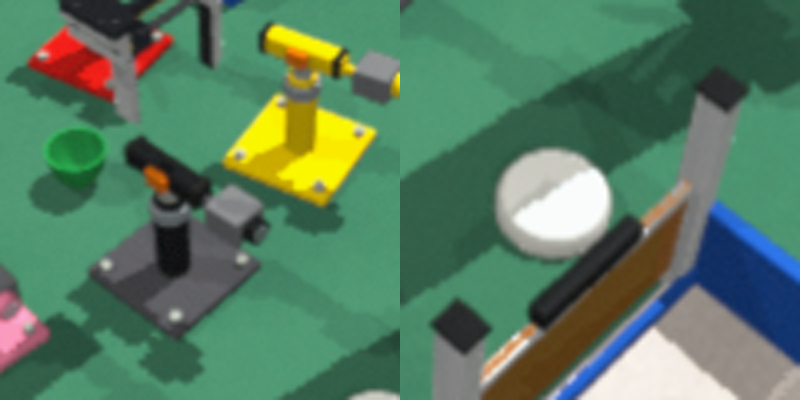

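The shield is down on the right, well below the post tops. On the left, the open gripper hovers above the dark mast, with one finger each side of the bar (125,110 and 210,60). I'll descend.

>>> servo_tool:
  plan: [0,0,0,-0.2,0,0,94,0,0,0,-0.3,0,0.8,94,0,0,0,-0.3,0,1.6,94,0,0,0,-0.3,0,2.3,94,0,0,0,-0.3,0,2.8,94,0,0,0,-0.3,0,3.2,94,0,0,0,-0.3,0,3.2,94,0,0,0,-0.3,0,3.2,94]

```text
time: 6.15
tool_pos: [509.0, -251.2, 133.7]
orientation: [3.142, 0.0, 1.766]
contact_force: [-0.7, -0.7, 0.1]
width: 93.9
```

Run:
```python
from h import *
go([507.3,-248.3,131])
a=viewer.snapshot("scene");b=viewer.snapshot("top")
def c(i,x,y,w,h): return cv2.resize(i[y:y+h,x:x+w],(400,400),interpolation=cv2.INTER_CUBIC)
cv2.imwrite("pics/c5.png",np.hstack([c(a,220,150,90,90),c(b,270,170,100,100)]))
```

```text
[507.3, -248.3, 131] turn [0.   0.   0.03] shift [ 0.08 -0.03  0.07]
```

View pics/c5.png

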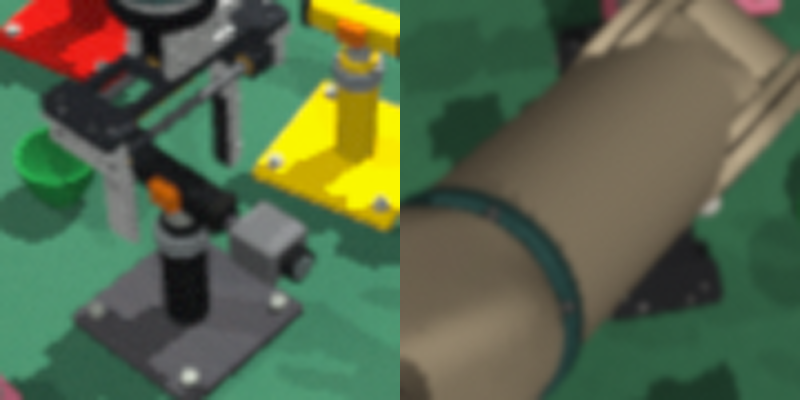

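Front finger at crop (120,190) with its tip at (125,237), and the button at (165,193). I'll check the lateral alignment along the bar by projecting the expected finger and button points.

Run:
```python
from h import *
st=status.state();t=st["tool_pos"];M=R.from_euler('xyz',st["orientation"]).as_matrix();y=M[:,1];print(y.round(3),t)
m=np.array([507.3,-248.3,150])
f=lambda p:((proj("scene",[p])[0]-[220,150])*400/90).round(0)
print("tip inner/outer",f(t+47*y),f(t+59*y),"tip far",f(t-47*y))
ey=np.array([-.19,.98,0]);ex=np.array([.98,.19,0])
print("btn",f(m+20*ex),"barends",f(m+50*ey),f(m-50*ey),"cam",f(m+86*ey+[0,0,17]),"bolts",[f(m*[1,1,0]+[0,0,14]+sx*50*ex+sy*50*ey) for sx in(1,-1) for sy in(1,-1)])
# mast position seen from button face centre in crop
u=220+165*90/400;v=150+193*90/400
print("btn world at z150",atz("scene",u,v,150)-20*ex)
```

```text
[0.981 0.194 0.002] [ 509.38400679 -251.57925048  134.47691716]
tip inner/outer [129. 229.] [117. 238.] tip far [218. 159.]
btn [159. 195.] barends [229. 213.] [129. 148.] cam [267. 221.] bolts [array([189., 374.]), array([ 96., 306.]), array([277., 298.]), array([185., 236.])]
btn world at z150 [ 502.8771168  -246.96172143  150.        ]
```

>>> servo_tool:
  plan: [0,0,0,0.1,-0.05,0.1,94,0,0,0,0.1,-0.05,0.1,94,0,0,0,0.1,-0.05,0.1,0,0,0,0,0.1,-0.05,0.1,0,0,0,0,0.1,-0.05,0.1,0,0,0,0,0.1,-0.05,0.1,0,0,0,0,0.1,-0.05,0.1,0,0,0,0,0.1,-0.05,0.1,0]

```text
time: 7.05
tool_pos: [505.8, -247.7, 129.4]
orientation: [-3.142, -0.0, 1.765]
contact_force: [0.3, 0.5, -0.0]
width: 49.2
```

>>> servo_tool:
  plan: [0,0,0,0,0,0,0,0,0,0,0,0,0,0,0,0,0,0,0,0,0,0,0,0,0,0,0,0]

```text
time: 7.45
tool_pos: [508.4, -247.2, 129.7]
orientation: [3.138, 0.001, 1.766]
contact_force: [7.0, 1.1, -3.1]
width: 24.3
```

The width is 24.3 mm, so the bar is held with the button fully in (25 mm expected). Now the lift.

>>> servo_tool:
  plan: [0,0,0,0,0.05,0,0,0,0,0,0,0.05,-0.1,0,0,0,0,0,0.05,-0.3,0,0,0,0,0,0.05,-0.5,0,0,0,0,0,0.05,-0.7,0,0,0,0,0,0.05,-0.9,0,0,0,0,0,0.05,-1,0,0,0,0,0,0.05,-1,0]

```text
time: 8.25
tool_pos: [508.3, -247.2, 170.4]
orientation: [3.14, 0.0, 1.765]
contact_force: [6.4, 0.3, -1.8]
width: 24.4
```

Run:
```python
from h import *
print(status.state()["contact_force"],status.state()["tool_pos"])
a=viewer.snapshot("scene")
def c(i,x,y,w,h): return cv2.resize(i[y:y+h,x:x+w],(400,400),interpolation=cv2.INTER_CUBIC)
cv2.imwrite("pics/c6.png",c(a,210,130,110,110))
```

```text
[ 6.39530049  0.33109091 -1.7880576 ] [ 508.34763761 -247.18441161  170.37346256]
```

View pics/c6.png

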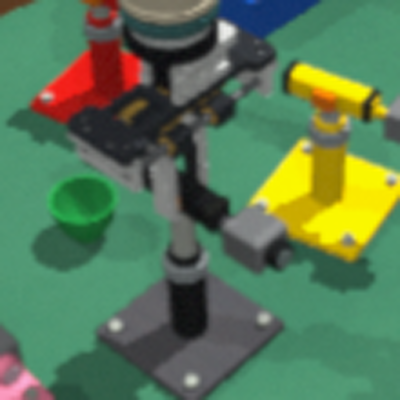

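The mast is extending: the bright tube shows at crop (183,235) and the bar is held at (195,200). I'll carry on up.

>>> servo_tool:
  plan: [0,0,0,0,0.05,-0.2,0,0,0,0,0,0.05,-0.4,0,0,0,0,0,0.05,-0.6,0,0,0,0,0,0.05,-0.8,0,0,0,0,0,0.05,-1,0,0,0,0,0,0.05,-1.2,0,0,0,0,0,0.05,-1.4,0,0,0,0,0,0.05,-1.5,0]

```text
time: 9.1
tool_pos: [508.9, -247.0, 230.1]
orientation: [-3.14, -0.0, 1.765]
contact_force: [-0.4, -0.0, -5.9]
width: 24.5
```

>>> servo_tool:
  plan: [0,0,0,0,0,-0.2,0,0,0,0,0,0,-0.3,0,0,0,0,0,0,-0.4,0,0,0,0,0,0,-0.45,0,0,0,0,0,0,-0.5,0,0,0,0,0,0,-0.5,0,0,0,0,0,0,-0.5,0]

```text
time: 9.8
tool_pos: [509.1, -247.0, 249.5]
orientation: [-3.141, -0.0, 1.765]
contact_force: [-3.0, -0.4, -2.2]
width: 24.4
```

>>> servo_tool:
  plan: [0,0,0,0,0,-0.05,0,0,0,0,0,0,-0.1,0,0,0,0,0,0,-0.1,0,0,0,0,0,0,-0.1,0,0,0,0,0,0,-0.1,0]

```text
time: 10.3
tool_pos: [508.7, -246.5, 249.9]
orientation: [-3.137, -0.001, 1.765]
contact_force: [1.3, -4.7, -26.5]
width: 24.6
```

Run:
```python
from h import *
st=status.state();print(st["contact_force"],st["tool_pos"],st["qvel"].round(3))
a=viewer.snapshot("scene")
cv2.imwrite("pics/c7.png",cv2.resize(a[100:340,200:440],(600,600),interpolation=cv2.INTER_CUBIC))
```

```text
[  1.25105221  -4.72574481 -26.5382524 ] [ 508.71367224 -246.5174981   249.93204963] [ 0.    -0.001 -0.001  0.    -0.002  0.001  0.001]
```

View pics/c7.png

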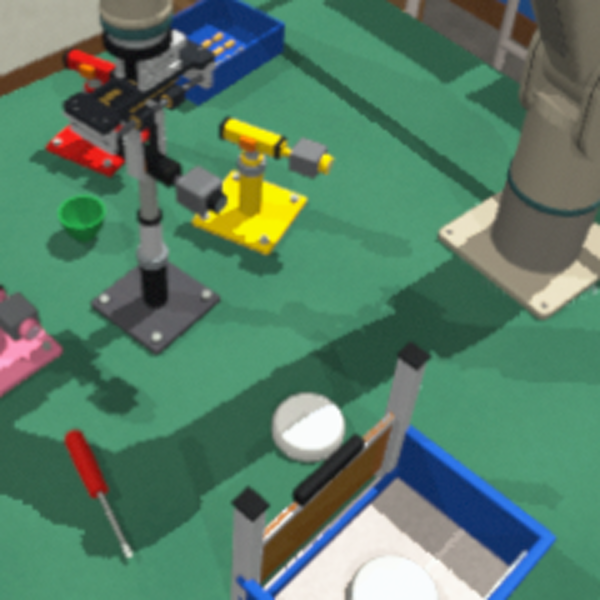

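Both tubes are out (tube joint at 150,218), the shield is down, and the screwdriver, bowl and covers haven't moved. The hard stop gives a 26 N reaction at z = 249.9. I'll ease the pull so the pads can't creep, hold briefly, then hand in.

>>> servo_tool:
  plan: [0,0,0,0,0,0.05,0,0,0,0,0,0,0.05,0,0,0,0,0,0,0.05,0,0,0,0,0,0,0.05,0,0,0,0,0,0,0.05,0,0,0,0,0,0,0.05,0,0,0,0,0,0,0.05,0]

```text
time: 11.05
tool_pos: [508.8, -246.5, 249.9]
orientation: [-3.139, -0.001, 1.765]
contact_force: [-0.4, -4.2, -25.5]
width: 24.3
```

>>> servo_tool:
  plan: [0,0,0,0,0,0.05,0,0,0,0,0,0,0.05,0,0,0,0,0,0,0.05,0,0,0,0,0,0,0.05,0,0,0,0,0,0,0.05,0,0,0,0,0,0,0.05,0]

```text
time: 11.65
tool_pos: [509.2, -246.8, 249.8]
orientation: [-3.141, -0.001, 1.765]
contact_force: [-6.0, -1.9, -9.5]
width: 25.0
```

Run:
```python
from h import *
s=status.state();print(s["tool_pos"],s["contact_force"],s["width"]);print(bot.finish_job())
s=status.state();print(s["tool_pos"],s["contact_force"],s["width"])
```

```text
[ 509.23096818 -246.83522995  249.75809922] [-5.97086753 -1.94118593 -9.54396775] 24.981872832403663
the job is handed in; nothing more can be done
None
the job is handed in; nothing more can be done
```

I handed the job in at 11.65 s with the shield down and the arm holding the mast's grip at the second stop, button squeezed in. The hand-in reports no verdict.

- **Shield:** I pushed it down with closed fingers on top of the bar rather than pinching it. It reached its stop at TCP z = 165.0 mm, the expected bar-top height, with a 28 N reaction. The mast was still down then, and the later pictures show the shield still lowered.
- **Mast:** I pinched the bar of the dark mast at its middle. The opening was 24.3–25.0 mm, against about 25 mm expected with the button fully in. I then lifted 120 mm to a hard stop at TCP z = 249.9 mm. That puts the grip about 270 mm above the table, and the picture shows both tubes out.
- **Final hold:** Pressing against the stop gave about 26 N, so I eased the pull. The last reading was 9.5 N at z = 249.8 mm, with no sign of slipping.
- **Other objects:** The screwdriver, bowl and covers looked unmoved in the last picture. I checked that by eye only.
- **Disagreements:** The first easing step barely changed the force (26.5 to 25.5 N), so I made a second. The camera put the mast 3–5 mm further along the bar than first measured, and I corrected that before gripping. The state could not be read after hand-in.

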